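# Put the loose power parts back in their stock trays

## Task

Clear the five loose components off the soldering bench into their stock trays: both black capacitors into the yellow tray, both finned aluminium heatsinks into the green tray and the transformer into the red tray. Set each one down on the floor of its tray, standing upright as it stands now, and do not drop it. Leave the flux bottle and the populated circuit board where they are.

Things in the scene. Friction and masses are not known exactly. Their poses are not given: they have to be found in the camera images.
- cap_a_mid (a point): a black can-shaped capacitor standing on its flat end, 35 mm diameter, 46 mm tall plus two 4 mm high brass terminals on its black, silver-rimmed top. The point is on its axis, 23 mm above its underside; z is up along the axis. 50 to 100 g. There are two alike.
- cap_b_mid (a point): a black can-shaped capacitor standing on its flat end, 35 mm diameter, 46 mm tall plus two 4 mm high brass terminals on its black, silver-rimmed top. The point is on its axis, 23 mm above its underside; z is up along the axis. 50 to 100 g. There are two alike.
- sink_a_mid (a point): a bright aluminium heatsink with upright fins, standing on its base: 36 mm along its x (across the fins; the outer fins are flat faces to grasp), 40 mm along its y, 40 mm tall. The point is at its centre, 20 mm above its underside; z is up. 40 to 85 g. There are two alike.
- sink_b_mid (a point): a bright aluminium heatsink with upright fins, standing on its base: 36 mm along its x (across the fins; the outer fins are flat faces to grasp), 40 mm along its y, 40 mm tall. The point is at its centre, 20 mm above its underside; z is up. 40 to 85 g. There are two alike.
- transformer_mid (a point): a small transformer standing on its edge: a dark laminated steel core 44 mm along its x, 22 mm along its y, 42 mm tall, with an orange and yellow winding in the middle (26 mm along x, 26 mm tall) that bulges to 40 mm along y. Grasp the core by its two flat end faces, along x. The point is at its centre, 21 mm above its underside; z is up. 150 to 310 g.
- tray_yellow: the yellow stock tray (for capacitors), fixed to the bench: an open tray 124 mm along its x, 144 mm along its y, 18 mm tall, walls and floor 4 mm thick, no dividers. The origin is at the centre of its underside, on the bench top (height 0); z is up.
- tray_green: the green stock tray (for heatsinks), fixed to the bench: an open tray 124 mm along its x, 144 mm along its y, 18 mm tall, walls and floor 4 mm thick, no dividers. The origin is at the centre of its underside, on the bench top (height 0); z is up.
- tray_red: the red stock tray (for the transformer), fixed to the bench: an open tray 124 mm along its x, 144 mm along its y, 18 mm tall, walls and floor 4 mm thick, no dividers. The origin is at the centre of its underside, on the bench top (height 0); z is up.
- flux_mid (a point): bystander: a small amber flux bottle with a white cap, 36 mm diameter, 80 mm tall, standing loose on the bench; the point is half-way up. Leave it alone.
- board_mid (a point): bystander: a populated green circuit board lying flat and loose on the bench, 80 mm along its x, 60 mm along its y, about 10 mm tall; the point is at its centre, 3 mm above its underside. Leave it alone.

How it is judged:
By the outcome, as a careful person would: the job done as asked, in the order asked, and still so for the second after the job is handed in, with the robot touching nothing.
It also fails if it takes over 115 s, if anything falls off the work surface, if the arm or the gripper's body presses on something with over 40 N, if the wrist force passes 120 N, or if a joint passes its speed limit or range.

## Robot

A 6-joint arm with a two-finger parallel gripper is mounted at the origin on the work surface. World frame = base frame: x ahead of the robot, y to its left, z up, the work surface at z = 0. Lengths are in mm, angles in rad, forces in N, time in s.
With the tool pointing down it reaches from about 275 to 1000 mm from the base axis. Payload 8.4 kg.
Tool frame: the origin (TCP) lies on the centre line of the jaws, within the pads' length; the fingertips stand 14 mm ahead of it and the grasp point (between the pads) lies 5 mm behind it; z points along the fingers, y is the line along which they close (so a half turn about z gives the same grasp; the last joint's range is limited). The gripper opens to 85 mm and grips with 20 to 120 N. Pads are 22 mm wide; open, the fingers measure 114 mm over their backs; the gripper's body (76 mm by 85 mm) begins 54 mm behind the grasp point. The pads swing forward as they close: fully open they stand 13 mm farther back than shut.
Start: joints at [-1.267, 0.353, 1.633, -0, 1.155, -0.002], TCP at [188.159, -596.007, 245.281] pointing down, gripper open.
Joint ranges: [-2.63, 2.63], [-0.92, 2.1], [0.06, 2.66], [-1.3, 4.44], [0, 2.69], [-3.02, 3.02]. Speed limits (rad/s): [2.22, 2.22, 2.79, 3.14, 3.14, 3.14].

## Interface

Orientations are given as [roll, pitch, yaw] about the fixed x, y, z axes, in that order (R = Rz(yaw) Ry(pitch) Rx(roll)).
In Python, from rig import r gives the robot as it stands.
- The arm moves only by the tool step_arm, never from a script. Its argument "plan" is text: rows parted by semicolons, each of 7 numbers parted by spaces: the turn, a rotation vector about the world's x, y, z in degrees, then the shift along the world's x, y, z in mm, then the closure in counts, from 0 (fully open) to 255 (shut). In form: rx ry rz x y z hand; .... A call has 1 to 8 rows; each row is the pose to reach, as a shift and turn from the pose commanded when the call began; what a row does not reach only later rows make up. A row lasts 1/10 s, in which the tool goes at most 50 mm and 8.59 degrees, less where a joint would pass 70% of its speed; a pose out of reach is approached as far as the arm can. A call with a gripper value outside its range is refused whole. The fingers move at their own pace and stop on an object; "force" is the grip in N (left out, the last holds). Time passes only in rows, so rows that repeat a pose let the fingers close. It gives the time, the measured TCP pose, the force, the opening and the grip force at its end, in the units of the state.
- r.sense(): the state, without advancing time (a new reading comes with each control period).
- r.grab_frame(name): name is "scene" or "top"; returns (picture, depth): 400x640x3 uint8, red, green, blue; 400x640 float32, mm along the optical axis (not along the pixel's ray), 0 where there is no reading.
- r.get_calibration(name): a dict with "K" (3x3 intrinsics, pixels), "k1" (the pictures are not rectified: a ray, as slopes to the right and down, at radius r is drawn at 1 + k1 r^2 times it, then the intrinsics apply), "world_from_camera" (4x4, takes a point from camera to world coordinates). Camera axes: x right, y down, z forward; pixel columns grow to the right and rows downward; lengths in mm; the calibration is good to about 2 mm. A picture is of the moment at which its call begins. get_calibration takes no time and is no camera call.
- r.sign_off(): hands the job in; it is judged then, once.
The state is a dict: "clock": time; "qpos": joint angles; "qvel": joint speeds; "joint_efforts": joint torques, N m; "eef_pos": TCP position; "tcp_rot": TCP orientation; "contact_force": force on the tool from outside, world axes, zero at the start; "wrist_torque": the same for the moment, N m; "opening": opening from 0.0 (shut) to 1.0 (fully open); "grasp_force": force on a finger pad.
Only numpy, scipy, OpenCV 4.12 (cv2) and the standard library are available. Lean on these libraries where they do the work, as an engineer would, in place of code of your own. Each camera call takes 0.05 s, during which the arm holds its last target. There are 200 camera calls.

## Working session

There is one attempt and no reset: what is moved stays moved. The work goes in short steps, Python scripts to look and compute and a tool call to move; the robot and the scene stay as the last step left them, time stands still between calls to the robot, and variables do not carry over. Pictures are saved under pics/ and viewed, at most 14 in all, crops included, and the job is handed in when it is done.

Besides the shell and the picture viewer there is one more tool, called after "Emit:" in YAML: its name, and indented under it one key for each argument. step_arm: Moves the arm, as the interface text tells. Its arguments: {"type":"object","properties":{"plan":{"type":"string"},"force":{"type":"number"}},"required":["plan"]}

```bash
mkdir -p pics; ls
python3 - <<'E'
from rig import r
import cv2,numpy as np
s=r.sense();print(s)
for n in("top","scene"):
    p,d=r.grab_frame(n);cv2.imwrite(f"pics/{n}0.png",p[:,:,::-1]);np.savez(f"{n}0.npz",p=p,d=d)
    c=r.get_calibration(n);print(n,c)
E
```

```text
pics
{'clock': 0.0, 'qpos': array([-1.26736095e+00,  3.53671996e-01,  1.63415153e+00, -1.13970161e-05,
        1.15518560e+00, -2.42338775e-03]), 'qvel': array([ 8.72800954e-06,  7.47759643e-04,  1.37665954e-03,  4.15593394e-04,
       -2.45232570e-04, -4.80338917e-04]), 'joint_efforts': array([-2.97271094e-03, -6.05253696e+01, -3.42071807e+01, -4.68848193e-04,
        9.21571744e-03, -1.88831154e-05]), 'eef_pos': array([ 188.03947573, -595.55623113,  244.53932798]), 'tcp_rot': array([-3.14017616e+00,  6.98757950e-06,  3.05863378e-01]), 'contact_force': array([ 0.35422779, -0.47435676, -0.11393379]), 'wrist_torque': array([-0.00477493, -0.03819907,  0.01202826]), 'grasp_force': 0.0, 'opening': 1.0034696488451607}
top {'K': array([[484.6257072 ,   0.        , 321.34176249],
       [  0.        , 484.6257072 , 196.58350143],
       [  0.        ,   0.        ,   1.        ]]), 'k1': -0.01378603287876906, 'world_from_camera': array([[ 2.93815234e-03, -9.86677880e-01,  1.62659545e-01,
         3.27736240e+02],
       [-9.99995635e-01, -2.84841620e-03,  7.84892535e-04,
        -1.69268104e+01],
       [-3.11114020e-04, -1.62661141e-01, -9.86681943e-01,
         1.34026646e+03],
       [ 0.00000000e+00,  0.00000000e+00,  0.00000000e+00,
         1.00000000e+00]])}
scene {'K': array([[427.45102731,   0.        , 316.30485431],
       [  0.        , 427.45102731, 199.67130866],
       [  0.        ,   0.        ,   1.        ]]), 'k1': -0.10734061256319363, 'world_from_camera': array([[ 3.05774209e-01,  6.20320664e-01, -7.22291082e-01,
         1.25787127e+03],
       [ 9.52056664e-01, -1.91640801e-01,  2.38457359e-01,
        -2.23586040e+02],
       [ 9.49958605e-03, -7.60576148e-01, -6.49179236e-01,
         6.76695032e+02],
       [ 0.00000000e+00,  0.00000000e+00,  0.00000000e+00,
         1.00000000e+00]])}
```

View pics/top0.png

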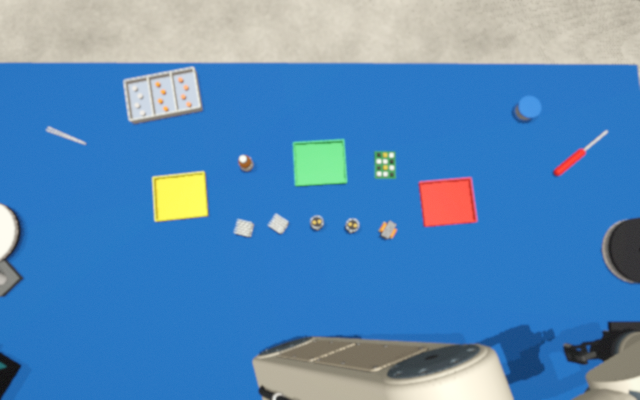

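View pics/scene0.png

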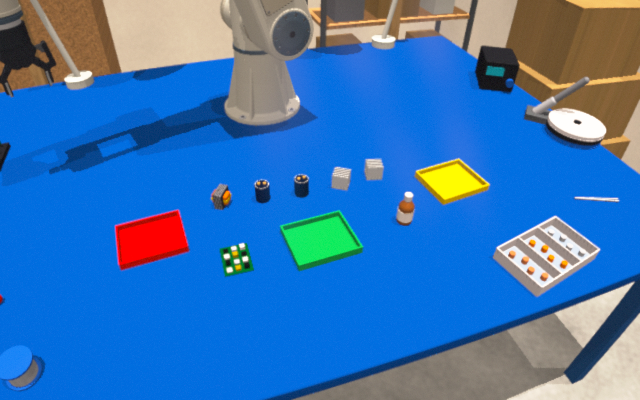

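The top view shows the heatsinks at (244,228) and (278,223), caps at (317,222) and (352,225), and the transformer at (388,230). The trays are yellow (180,196), green (320,163) and red (448,202), with the flux bottle at (246,162) and the board at (385,165). The scene view agrees with this.

```bash
cat > h.py <<'E'
import numpy as np,cv2
from rig import r
def rays(n,uv):
    c=r.get_calibration(n);K=c["K"]
    q=cv2.undistortPoints(np.float64(uv).reshape(-1,1,2),K,np.array([c["k1"],0,0,0,0.])).reshape(-1,2)
    M=c["world_from_camera"];return M[:3,3],np.c_[q,np.ones(len(q))]@M[:3,:3].T
def plane(n,uv,z):
    o,d=rays(n,uv);return o+d*((z-o[2])/d[:,2])[:,None]
def cloud(n,d):
    v,u=np.nonzero(d>0);o,ry=rays(n,np.c_[u,v]);P=np.zeros(d.shape+(3,))
    P[v,u]=o+ry*d[v,u][:,None];return P
E
python3 - <<'E'
from h import *
for n in("top","scene"):
    z=np.load(n+"0.npz");p,d=z["p"],z["d"];P=cloud(n,d)
    hsv=cv2.cvtColor(p,cv2.COLOR_RGB2HSV)
    m=~((hsv[:,:,0]>100)&(hsv[:,:,0]<125)&(hsv[:,:,1]>150)&(hsv[:,:,2]>90))
    box=(P[:,:,0]>300)&(P[:,:,0]<700)&(abs(P[:,:,1])<450)
    m&=box
    k,l,st,ce=cv2.connectedComponentsWithStats(m.astype(np.uint8))
    for i in range(1,k):
        if st[i,4]<40:continue
        Q=P[l==i];hi=Q[:,2]>np.percentile(Q[:,2],95)-6;T=Q[hi]
        print(n,st[i],ce[i].round(1),"zmax",np.percentile(Q[:,2],[5,50,95]).round(),"topmed",T.mean(0).round(1),"ext",np.ptp(T[:,:2],axis=0).round(), hi.sum(), p[l==i].mean(0).round())
        uv=np.argwhere(l==i)[:,::-1].astype(np.float32)
        if st[i,4]>1000:
            hull=cv2.minAreaRect(uv);c=plane(n,cv2.boxPoints(hull),18);print("   tray c",c.mean(0).round(1),c.round().tolist())
E
python3 - <<'E'
import cv2,numpy as np
a=cv2.imread('pics/top0.png')[205:250,225:410];b=cv2.imread('pics/scene0.png')[150:220,200:395]
a=cv2.resize(a,(780,190),interpolation=2);b=cv2.resize(b,(780,280),interpolation=2)
cv2.imwrite('pics/z0.png',np.vstack([a,b]))
E
```

```text
top [ 292  142   56   45 2242] [319.  164.3] zmax [-0.  5. 19.] topmed [622.  -10.   18.4] ext [121. 149.] 241 [122. 227. 154.]
   tray c [641.  -10.5  18. ] [[700.0, 69.0, 18.0], [709.0, -83.0, 18.0], [582.0, -89.0, 18.0], [573.0, 61.0, 18.0]]
top [374 151  23  28 610] [384.5 164.6] zmax [-2.  4. 11.] topmed [ 640.1 -193.1    7.7] ext [79. 60.] 235 [128. 173. 139.]
top [237 154  17  18 232] [245.2 162.5] zmax [-1. 50. 81.] topmed [637.9 194.6  80.5] ext [18. 16.] 35 [153. 140. 139.]
top [ 153  170   56   53 2564] [180.7 196.2] zmax [-0.  6. 20.] topmed [544.4 371.1  18.6] ext [137. 151.] 321 [236. 235. 100.]
   tray c [547.2 376.1  18. ] [[605.0, 465.0, 18.0], [623.0, 308.0, 18.0], [489.0, 288.0, 18.0], [472.0, 443.0, 18.0]]
top [ 418  176   60   52 2679] [447.4 201.4] zmax [-1.  5. 19.] topmed [ 534.8 -368.5   18.6] ext [134. 154.] 328 [234.  97.  95.]
   tray c [ 533.8 -365.    18. ] [[594.0, -282.0, 18.0], [609.0, -441.0, 18.0], [474.0, -447.0, 18.0], [459.0, -290.0, 18.0]]
top [267 213  22  22 306] [278.1 223.4] zmax [-2. 11. 43.] topmed [470.6 100.7  41.2] ext [49. 48.] 75 [182
[... 1672 characters left out ...]
60.0, -297.0, 18.0], [610.0, -285.0, 18.0], [618.0, -430.0, 18.0]]
scene [ 280  210   84   59 2817] [318.9 236.5] zmax [ 4.  6. 19.] topmed [619.5  -7.3  18.3] ext [124. 152.] 430 [ 19. 214.  96.]
   tray c [643.   -7.1  18. ] [[583.0, -89.0, 18.0], [567.0, 92.0, 18.0], [708.0, 65.0, 18.0], [715.0, -96.0, 18.0]]
scene [219 243  35  34 845] [235.9 259.2] zmax [ 1.  4. 10.] topmed [ 641.9 -194.4    7.4] ext [79. 58.] 320 [ 79. 137.  89.]
scene [ 292  354  152   46 2191] [378.8 381. ] zmax [-754. -748. -743.] topmed [ 665.5  214.4 -746.4] ext [ 67. 542.] 1359 [128. 120. 110.]
   tray c [985.8 -36.9  18. ] [[970.0, -164.0, 18.0], [970.0, 94.0, 18.0], [1003.0, 86.0, 18.0], [1001.0, -164.0, 18.0]]
```

View pics/z0.png

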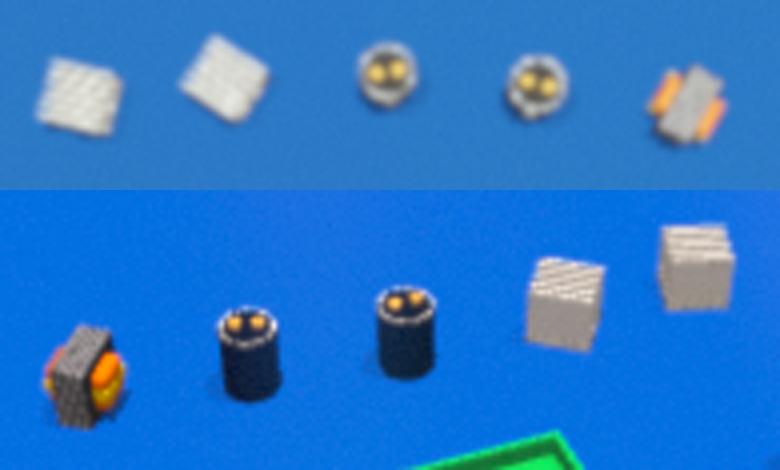

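The crop shows the fins running roughly left-right in the scene view, tilted slightly in opposite directions on the two sinks. The transformer core is tilted. Next I'll get the yaws.

Run:
```python
from h import *
C={"sinkA":(459,195.5),"sinkB":(470.5,101),"trans":(453.5,-197)}
for n in("top","scene"):
    z=np.load(n+"0.npz");p,d=z["p"],z["d"];P=cloud(n,d)
    hsv=cv2.cvtColor(p,cv2.COLOR_RGB2HSV)
    for k,c in C.items():
        near=(np.hypot(P[:,:,0]-c[0],P[:,:,1]-c[1])<45)&(hsv[:,:,1]<110)
        # cast onto top plane
        zt=42 if k=="trans" else 40
        m=near&(P[:,:,2]>zt-9)
        uv=np.argwhere(m)[:,::-1]
        Q=plane(n,uv,zt)[:,:2].astype(np.float32)
        w,v=np.linalg.eigh(np.cov(Q.T));g=np.degrees(np.arctan2(v[1,1],v[0,1]))
        rc=cv2.minAreaRect(Q)
        print(n,k,len(Q),"mean",Q.mean(0).round(1),"rect",np.round(rc[0],1),np.round(rc[1]),round(rc[2],1),"pca",g.round(1),np.sqrt(w).round(1))
        if k!="trans" and n=="scene":
            # fin direction: rectify the top patch, structure tensor
            s=4;N=45*s
            gx,gy=np.meshgrid(np.arange(-14,14,.5),np.arange(-14,14,.5))
            W=np.c_[gx.ravel()+c[0],gy.ravel()+c[1],np.full(gx.size,40)]
            cal=r.get_calibration(n);M=np.linalg.inv(cal["world_from_camera"])
            px,_=cv2.projectPoints(W,cv2.Rodrigues(M[:3,:3])[0],M[:3,3],cal["K"],np.array([cal["k1"],0,0,0,0.]))
            im=cv2.remap(cv2.cvtColor(p,cv2.COLOR_RGB2GRAY).astype(np.float32),px.reshape(*gx.shape,2).astype(np.float32),None,cv2.INTER_CUBIC)
            a,b=np.gradient(im)[::-1]
            J=np.array([[np.sum(a*a),np.sum(a*b)],[np.sum(a*b),np.sum(b*b)]]);w,v=np.linalg.eigh(J)
            print("   across fins dir deg",np.degrees(np.arctan2(v[1,1],v[0,1])).round(1),w.round())
```

```text
top sinkA 93 mean [457.5 194.9] rect [458.  195.3] [41. 36.] 76.2 pca 139.0 [11.6 12.1]
top sinkB 89 mean [469.8 100.2] rect [469.9 101.1] [40. 36.] 56.7 pca -165.4 [11.1 12. ]
top trans 144 mean [ 453.3 -196.7] rect [ 451.9 -199.2] [30. 44.] 56.1 pca 147.6 [ 7.  12.9]
scene sinkA 190 mean [460.8 193.7] rect [463.2 193.7] [43. 52.] 73.2 pca 155.9 [12.  14.7]
   across fins dir deg 163.2 [ 3071. 21793.]
scene sinkB 203 mean [472.8  99.8] rect [473.2  99.4] [41. 52.] 57.9 pca 157.9 [11.9 14.6]
   across fins dir deg 179.2 [11107. 31686.]
scene trans 155 mean [ 456.2 -199.3] rect [ 457.  -197.3] [37. 53.] 47.9 pca 154.9 [ 7.5 15.3]
```

Sink A's across-fin axis is at −14° and sink B's at −33°, with measured widths of 36 × 40 matching the spec. The transformer core axis is at −33°. I'll start with the capacitor at (473.5,−3.7), closing along world x.

Emit:
step_arm:
  plan: "0 0 36 144 296 -40 0;0 0 36 144 296 -40 0;0 0 36 144 296 -40 0;0 0 36 144 296 -40 0;0 0 36 144 296 -40 0;0 0 36 144 296 -40 0;0 0 36 144 296 -40 0;0 0 36 144 296 -40 0"
  force: 35

```text
clock: 0.9
eef_pos: [332.6, -296.5, 204.6]
tcp_rot: [-3.14, -0.001, 0.937]
contact_force: [-0.5, -0.8, -1.3]
opening: 1.0
grasp_force: 0.0
```

Emit:
step_arm:
  plan: "0 0 36 141 296 -85 0;0 0 36 141 296 -85 0;0 0 36 141 296 -85 0;0 0 36 141 296 -85 0;0 0 36 141 296 -85 0;0 0 36 141 296 -85 0;0 0 36 141 296 -85 0;0 0 36 141 296 -85 0"

```text
clock: 1.7
eef_pos: [474.8, -1.3, 119.3]
tcp_rot: [-3.141, -0.0, 1.566]
contact_force: [-0.6, -0.5, -0.0]
opening: 1.002
grasp_force: 0.0
```

Emit:
step_arm:
  plan: "0 0 0 0 0 -20 0;0 0 0 0 0 -40 0;0 0 0 0 0 -40 0"

```text
clock: 2.0
eef_pos: [471.5, -4.9, 78.5]
tcp_rot: [-3.138, 0.0, 1.562]
contact_force: [0.3, -0.8, 0.3]
opening: 0.996
grasp_force: 0.0
```

Run:
```python
from h import *
print([r.sense()["eef_pos"].round(1) for _ in range(1)])
p,d=r.grab_frame("scene");a=p[120:240,220:400];cv2.imwrite("pics/s1.png",cv2.resize(a,(720,480),interpolation=2)[:,:,::-1])
print(r.sense()["eef_pos"].round(1))
```

```text
[array([471.5,  -4.9,  78.5])]
[472.2  -4.9  79.6]
```

View pics/s1.png

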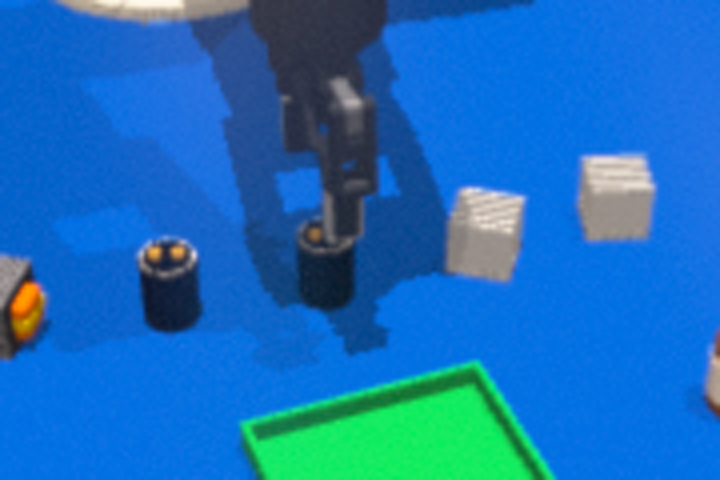

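The gripper is over the cap: front finger at about (345,200) in the crop, cap at (326,260). I'll descend and close.

Emit:
step_arm:
  plan: "0 0 0 0 0 -30 0;0 0 0 0 0 -55 0;0 0 0 0 0 -55 0;0 0 0 0 0 -55 200;0 0 0 0 0 -55 200;0 0 0 0 0 -55 200;0 0 0 0 0 -55 200;0 0 0 0 0 -55 200"
  force: 35

```text
clock: 2.85
eef_pos: [473.9, -4.1, 26.5]
tcp_rot: [3.14, 0.0, 1.563]
contact_force: [-1.3, -1.1, 10.0]
opening: 0.4
grasp_force: 33.9
```

Emit:
step_arm:
  plan: "0 0 0 0 0 0 220;0 0 0 0 0 0 220;0 0 0 0 0 0 220"

```text
clock: 3.15
eef_pos: [473.9, -4.1, 26.5]
tcp_rot: [3.14, 0.0, 1.563]
contact_force: [-1.2, -1.8, 9.9]
opening: 0.404
grasp_force: 33.9
```

Emit:
step_arm:
  plan: "0 0 0 0 0 30 220;0 0 0 0 0 70 220;0 0 0 0 0 105 220;0 0 1 5 30 110 220;0 0 2 12 70 110 220;0 0 3 19 112 110 220;0 0 4 26 154 110 220;0 0 5 33 195 110 220"

```text
clock: 3.95
eef_pos: [506.2, 192.8, 136.0]
tcp_rot: [3.141, -0.0, 1.651]
contact_force: [1.2, -0.1, 0.1]
opening: 0.402
grasp_force: 35.3
```

Emit:
step_arm:
  plan: "0 0 1 7 42 0 220;0 0 2 14 84 0 220;0 0 2 21 126 0 220;0 0 2 28 166 0 220;0 0 2 34 196 0 220;0 0 2 38 214 0 220;0 0 2 38 214 0 220;0 0 2 38 214 0 220"

```text
clock: 4.75
eef_pos: [543.7, 404.7, 135.3]
tcp_rot: [-3.141, 0.001, 1.685]
contact_force: [-0.4, -0.5, -1.5]
opening: 0.397
grasp_force: 35.3
```

Emit:
step_arm:
  plan: "0 0 0 0 0 -40 220;0 0 0 0 0 -80 220;0 0 0 0 0 -95 220;0 0 0 0 0 -100 220;0 0 0 0 0 -102 220;0 0 0 0 0 -104 220;0 0 0 0 0 -104 220"

```text
clock: 5.45
eef_pos: [545.0, 405.4, 32.7]
tcp_rot: [3.14, -0.001, 1.684]
contact_force: [1.0, -0.3, -1.3]
opening: 0.404
grasp_force: 35.3
```

Emit:
step_arm:
  plan: "0 0 0 0 0 -1 220;0 0 0 0 0 -1 220;0 0 0 0 0 -1 220"

```text
clock: 5.75
eef_pos: [544.3, 405.1, 30.7]
tcp_rot: [3.141, -0.0, 1.685]
contact_force: [-0.2, 0.5, 0.6]
opening: 0.399
grasp_force: 35.3
```

Emit:
step_arm:
  plan: "0 0 0 0 0 -1 220;0 0 0 0 0 -1 220;0 0 0 0 0 -1 220"

```text
clock: 6.05
eef_pos: [544.3, 405.2, 30.6]
tcp_rot: [3.141, -0.0, 1.685]
contact_force: [-3.3, -2.1, 10.5]
opening: 0.403
grasp_force: 36.6
```

Contact is at +4 mm, as expected. Releasing partly, then raising.

Emit:
step_arm:
  plan: "0 0 0 0 0 0 115;0 0 0 0 0 0 115;0 0 0 0 0 0 115;0 0 0 0 0 30 115;0 0 0 0 0 70 115;0 0 0 0 0 106 115;0 0 0 -5 -40 106 0;0 0 0 -13 -88 106 0"

```text
clock: 6.85
eef_pos: [532.1, 317.9, 136.8]
tcp_rot: [3.138, -0.002, 1.687]
contact_force: [-0.3, -0.9, 0.1]
opening: 0.872
grasp_force: 0.0
```

Run:
```python
from h import *
p,d=r.grab_frame("scene");a=p[120:240,220:500];cv2.imwrite("pics/s2.png",cv2.resize(a,(800,343),interpolation=2)[:,:,::-1])
P=cloud("scene",d);Q=P[(np.hypot(P[:,:,0]-544,P[:,:,1]-405)<40)&(P[:,:,2]>40)&(P[:,:,2]<70)];print(len(Q),Q.mean(0),np.ptp(Q,axis=0))
```

```text
130 [548.27815314 400.86931748  49.45509602] [36.96996748 33.76082011 16.38930155]
```

View pics/s2.png

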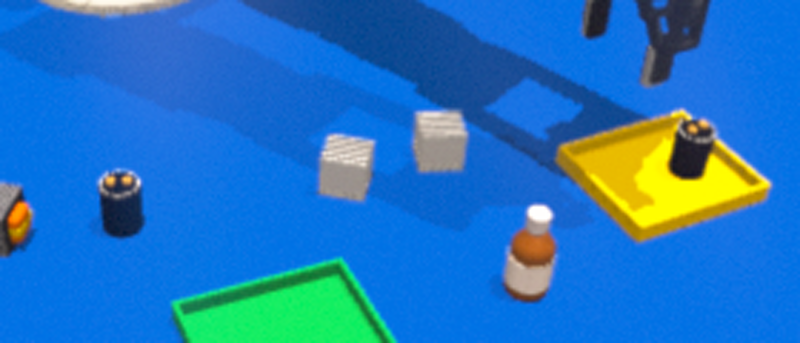

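Cap A stands upright in the yellow tray, at about (690,148) in the crop. Next, cap B at (465.5,−99).

Emit:
step_arm:
  plan: "0 0 0 -52 -330 0 0;0 0 0 -52 -330 0 0;0 0 0 -52 -330 0 0;0 0 0 -52 -330 0 0;0 0 0 -52 -330 0 0;0 0 0 -52 -330 0 0;0 0 0 -52 -330 0 0;0 0 0 -52 -330 0 0"

```text
clock: 7.7
eef_pos: [478.2, -16.3, 135.3]
tcp_rot: [-3.141, 0.001, 1.681]
contact_force: [-0.8, -0.7, 0.2]
opening: 1.002
grasp_force: 0.0
```

Emit:
step_arm:
  plan: "0 0 0 -7 -43 0 0;0 0 0 -14 -86 0 0;0 0 0 -14 -86 -25 0;0 0 0 -14 -86 -55 0;0 0 0 -14 -86 -85 0;0 0 0 -14 -86 -105 0;0 0 0 -14 -86 -110 0;0 0 0 -14 -86 -110 0"

```text
clock: 8.5
eef_pos: [465.0, -98.5, 24.8]
tcp_rot: [-3.14, -0.001, 1.685]
contact_force: [1.0, 0.3, 0.2]
opening: 1.002
grasp_force: 0.0
```

Emit:
step_arm:
  plan: "0 0 0 0 0 0 220;0 0 0 0 0 0 220;0 0 0 0 0 0 220;0 0 0 0 0 0 220;0 0 0 0 0 0 220;0 0 0 0 0 0 220;0 0 0 0 0 0 220;0 0 0 0 0 0 220"

```text
clock: 9.3
eef_pos: [465.7, -99.1, 26.1]
tcp_rot: [3.14, 0.0, 1.685]
contact_force: [-0.2, 0.9, 7.6]
opening: 0.4
grasp_force: 34.1
```

Emit:
step_arm:
  plan: "0 0 0 0 0 30 220;0 0 0 0 0 70 220;0 0 0 0 0 105 220;0 0 0 6 30 110 220;0 0 0 14 72 110 220;0 0 0 22 114 110 220;0 0 0 31 157 110 220;0 0 0 40 200 110 220"

```text
clock: 10.1
eef_pos: [505.3, 102.7, 135.8]
tcp_rot: [3.141, -0.0, 1.684]
contact_force: [0.8, -0.4, -0.9]
opening: 0.398
grasp_force: 35.1
```

Emit:
step_arm:
  plan: "0 0 0 8 44 0 220;0 0 0 17 88 0 220;0 0 0 25 130 0 220;0 0 0 33 172 0 220;0 0 0 40 210 0 220;0 0 0 45 232 0 220;0 0 0 47 240 0 220;0 0 0 47 240 0 220"

```text
clock: 10.9
eef_pos: [552.0, 341.5, 135.2]
tcp_rot: [-3.142, 0.0, 1.686]
contact_force: [-0.0, -0.1, 0.1]
opening: 0.4
grasp_force: 35.1
```

Emit:
step_arm:
  plan: "0 0 0 0 0 -40 220;0 0 0 0 0 -80 220;0 0 0 0 0 -95 220;0 0 0 0 0 -101 220;0 0 0 0 0 -103 220;0 0 0 0 0 -105 220;0 0 0 0 0 -106 220;0 0 0 0 0 -106 220"

```text
clock: 11.7
eef_pos: [552.7, 341.3, 30.3]
tcp_rot: [3.14, -0.001, 1.685]
contact_force: [-0.2, 0.1, -0.7]
opening: 0.402
grasp_force: 35.1
```

Emit:
step_arm:
  plan: "0 0 0 0 0 -0.5 220;0 0 0 0 0 -0.5 220;0 0 0 0 0 -0.5 220"

```text
clock: 12.0
eef_pos: [552.7, 341.4, 30.2]
tcp_rot: [3.14, -0.001, 1.685]
contact_force: [-1.6, -1.3, 7.0]
opening: 0.401
grasp_force: 36.0
```

Emit:
step_arm:
  plan: "0 0 0 0 0 0 115;0 0 0 0 0 0 115;0 0 0 0 0 0 115;0 0 0 0 0 30 115;0 0 0 0 0 70 115;0 0 0 0 0 106.5 115;0 0 -7 -23 -37 106.5 0;0 0 -14 -46 -74 106.5 0"

```text
clock: 12.8
eef_pos: [506.6, 267.2, 136.6]
tcp_rot: [3.139, -0.002, 1.437]
contact_force: [-0.6, -1.3, -0.1]
opening: 0.869
grasp_force: 0.0
```

Emit:
step_arm:
  plan: "0 0 -6.5 -24 -37 0 0;0 0 -6.5 -48 -72 0 0;0 0 -6.5 -48 -72 -15 0;0 0 -6.5 -48 -72 -50 0;0 0 -6.5 -48 -72 -85 0;0 0 -6.5 -48 -72 -110 0;0 0 -6.5 -48 -72 -112 0;0 0 -6.5 -48 -72 -112 0"

```text
clock: 13.6
eef_pos: [457.9, 194.9, 23.2]
tcp_rot: [-3.141, 0.001, 1.327]
contact_force: [-0.1, 0.8, 0.5]
opening: 0.996
grasp_force: 0.0
```

Run:
```python
from h import *
p,d=r.grab_frame("scene");a=p[120:240,220:500];cv2.imwrite("pics/s3.png",cv2.resize(a,(800,343),interpolation=2)[:,:,::-1])
```

```text
(no output)
```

View pics/s3.png

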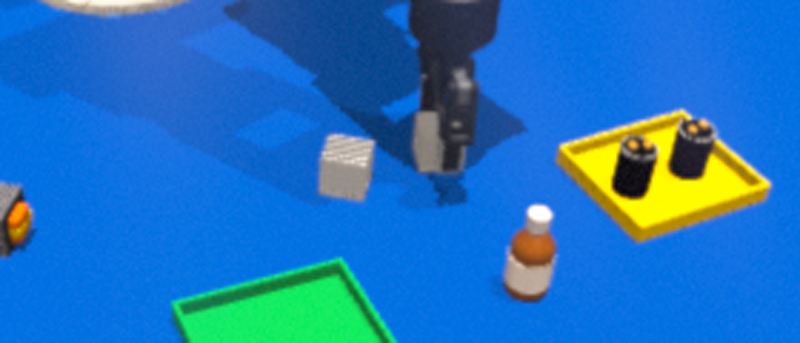

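Both caps are in the yellow tray and the gripper straddles sink A. The nearer cap, at (635,165), looks like it may lean slightly, so I'll check it numerically while closing on the sink.

Emit:
step_arm:
  plan: "0 0 0 0 0 0 220;0 0 0 0 0 0 220;0 0 0 0 0 0 220;0 0 0 0 0 0 220;0 0 0 0 0 0 220;0 0 0 0 0 0 220;0 0 0 0 0 0 220"

```text
clock: 14.35
eef_pos: [458.7, 195.2, 24.1]
tcp_rot: [3.141, -0.001, 1.327]
contact_force: [-1.0, -0.0, 6.7]
opening: 0.42
grasp_force: 35.0
```

Run:
```python
from h import *
p,d=r.grab_frame("scene")
cv2.imwrite("pics/s4.png",cv2.resize(p[150:215,405:495],(720,520),interpolation=2)[:,:,::-1])
for n in("scene","top"):
    p,d=r.grab_frame(n)
    g=cv2.cvtColor(p,cv2.COLOR_RGB2HSV);P=cloud(n,d)
    for c in((544,405),(552,341)):
        m=(np.hypot(P[:,:,0]-c[0],P[:,:,1]-c[1])<45)&(P[:,:,2]>8)&((g[:,:,1]<130)|(g[:,:,2]<110))
        Q=P[m]
        print(n,len(Q),[ (round(a),Q[(Q[:,2]>a)&(Q[:,2]<=b)][:,:2].mean(0).round(1).tolist(),np.ptp(Q[(Q[:,2]>a)&(Q[:,2]<=b)],axis=0).round().tolist()) for a,b in((8,24),(24,40),(46,60)) if ((Q[:,2]>a)&(Q[:,2]<=b)).any()])
        T=Q[Q[:,2]>44];A=np.c_[T[:,:2]-T[:,:2].mean(0),np.ones(len(T))];print("   top plane",np.linalg.lstsq(A,T[:,2],rcond=None)[0].round(3))
```

```text
scene 227 [(8, [553.7, 395.7], [21.0, 25.0, 14.0]), (24, [554.5, 396.3], [22.0, 25.0, 16.0]), (46, [548.1, 401.4], [36.0, 33.0, 10.0])]
   top plane [-0.1    0.063 50.364]
scene 225 [(8, [562.1, 332.2], [24.0, 25.0, 13.0]), (24, [562.3, 332.5], [24.0, 25.0, 15.0]), (46, [556.6, 336.1], [33.0, 30.0, 9.0])]
   top plane [-0.084  0.087 51.182]
top 166 [(8, [538.9, 413.7], [48.0, 73.0, 14.0]), (24, [537.7, 395.4], [25.0, 60.0, 15.0]), (46, [543.5, 405.2], [34.0, 34.0, 13.0])]
   top plane [ 1.0000e-03 -1.0000e-02  5.1067e+01]
top 146 [(8, [550.1, 331.8], [51.0, 72.0, 15.0]), (24, [546.2, 329.4], [27.0, 19.0, 15.0]), (46, [552.6, 341.1], [33.0, 35.0, 12.0])]
   top plane [ 8.0000e-03 -1.3000e-02  5.0968e+01]
```

View pics/s4.png

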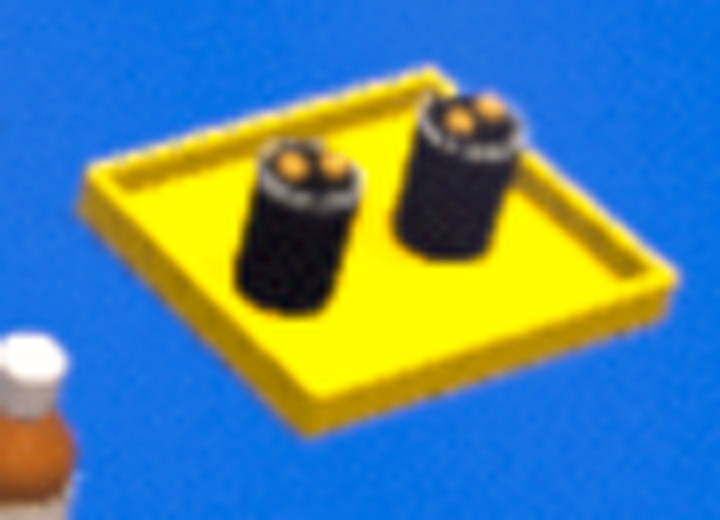

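Both caps stand upright and their tops are level; the apparent lean is perspective. Carrying sink A to the green tray at (640,25).

Emit:
step_arm:
  plan: "0 0 0 0 0 30 220;0 0 0 0 0 70 220;0 0 0 0 0 105 220;0 0 3 18 -17 110 220;0 0 6 46 -43 110 220;0 0 9 75 -70 110 220;0 0 12 105 -98 110 220;0 0 15 135 -126 110 220"

```text
clock: 15.3
eef_pos: [594.1, 67.8, 133.6]
tcp_rot: [3.141, -0.0, 1.591]
contact_force: [0.1, 0.5, -0.2]
opening: 0.419
grasp_force: 35.6
```

Emit:
step_arm:
  plan: "0 0 2.5 28 -26 0 220;0 0 2.5 42 -39 0 220;0 0 2.5 47 -44 0 220;0 0 2.5 47 -44 -35 220;0 0 2.5 47 -44 -75 220;0 0 2.5 47 -44 -95 220;0 0 2.5 47 -44 -101 220;0 0 2.5 47 -44 -103 220"

```text
clock: 16.1
eef_pos: [639.4, 25.5, 30.0]
tcp_rot: [-3.14, -0.0, 1.633]
contact_force: [0.4, 0.3, -0.1]
opening: 0.416
grasp_force: 35.6
```

Emit:
step_arm:
  plan: "0 0 0 0 0 -1 220;0 0 0 0 0 -2 220;0 0 0 0 0 -3 220;0 0 0 0 0 -3.5 220;0 0 0 0 0 -3.5 220;0 0 0 0 0 -3.5 220"

```text
clock: 16.7
eef_pos: [640.8, 25.1, 28.1]
tcp_rot: [3.14, -0.0, 1.632]
contact_force: [-0.8, 0.4, 5.9]
opening: 0.42
grasp_force: 36.5
```

Emit:
step_arm:
  plan: "0 0 0 0 0 0 115;0 0 0 0 0 0 115;0 0 0 0 0 0 115;0 0 0 0 0 30 115;0 0 0 0 0 70 115;0 0 0 0 0 106.5 115;0 0 -8 -40 18 106.5 0;0 0 -16 -80 36 106.5 0"

```text
clock: 17.5
eef_pos: [560.6, 61.1, 134.6]
tcp_rot: [3.138, -0.001, 1.346]
contact_force: [-0.7, 0.9, -0.6]
opening: 0.871
grasp_force: 0.0
```

Emit:
step_arm:
  plan: "0 0 -7 -40 18 0 0;0 0 -14 -80 36 0 0;0 0 -20.5 -90 40 -15 0;0 0 -20.5 -90 40 -50 0;0 0 -20.5 -90 40 -85 0;0 0 -20.5 -90 40 -107 0;0 0 -20.5 -90 40 -110 0;0 0 -20.5 -90 40 -110 0"

```text
clock: 18.3
eef_pos: [469.9, 100.9, 23.1]
tcp_rot: [-3.141, 0.001, 0.995]
contact_force: [0.4, 0.4, 0.4]
opening: 0.998
grasp_force: 0.0
```

Emit:
step_arm:
  plan: "0 0 0 0 0 0 220;0 0 0 0 0 0 220;0 0 0 0 0 0 220;0 0 0 0 0 0 220;0 0 0 0 0 0 220;0 0 0 0 0 0 220;0 0 0 0 0 0 220"

```text
clock: 19.0
eef_pos: [470.8, 101.1, 24.2]
tcp_rot: [3.141, -0.001, 0.995]
contact_force: [-1.5, -0.7, 8.0]
opening: 0.416
grasp_force: 35.0
```

Emit:
step_arm:
  plan: "0 0 0 0 0 30 220;0 0 0 0 0 70 220;0 0 0 0 0 105 220;0 0 6 16 -13 110 220;0 0 12 44 -36 110 220;0 0 18 72 -60 110 220;0 0 24 101 -84 110 220;0 0 30 130 -108 110 220"

```text
clock: 19.8
eef_pos: [601.1, -8.1, 133.7]
tcp_rot: [3.141, -0.0, 1.523]
contact_force: [0.5, 0.6, -0.5]
opening: 0.412
grasp_force: 35.7
```

Emit:
step_arm:
  plan: "0 0 6.5 26 -21 0 220;0 0 6.5 40 -33 0 220;0 0 6.5 44 -36 0 220;0 0 6.5 44 -36 -35 220;0 0 6.5 44 -36 -75 220;0 0 6.5 44 -36 -95 220;0 0 6.5 44 -36 -101 220;0 0 6.5 44 -36 -103 220"

```text
clock: 20.6
eef_pos: [643.5, -42.5, 30.1]
tcp_rot: [-3.14, -0.0, 1.632]
contact_force: [-0.7, -0.4, -0.9]
opening: 0.417
grasp_force: 35.6
```

Emit:
step_arm:
  plan: "0 0 0 0 0 -1 220;0 0 0 0 0 -2 220;0 0 0 0 0 -3 220;0 0 0 0 0 -3.5 220;0 0 0 0 0 -3.5 220;0 0 0 0 0 -3.5 220"

```text
clock: 21.2
eef_pos: [644.9, -43.0, 28.2]
tcp_rot: [3.14, 0.0, 1.632]
contact_force: [-0.7, 1.1, 6.8]
opening: 0.413
grasp_force: 36.7
```

Emit:
step_arm:
  plan: "0 0 0 0 0 0 115;0 0 0 0 0 0 115;0 0 0 0 0 0 115;0 0 0 0 0 30 115;0 0 0 0 0 70 115;0 0 0 0 0 106.5 115;0 0 -8 -36 -29 106.5 0;0 0 -16 -73 -59 106.5 0"

```text
clock: 22.0
eef_pos: [571.8, -102.2, 134.7]
tcp_rot: [3.138, -0.0, 1.35]
contact_force: [-0.0, -1.2, -0.6]
opening: 0.867
grasp_force: 0.0
```

Emit:
step_arm:
  plan: "0 0 -7 -37 -30 0 0;0 0 -14 -74 -60 0 0;0 0 -20.5 -111 -90 0 0;0 0 -20.5 -118 -95 0 0;0 0 -20.5 -118 -95 -30 0;0 0 -20.5 -118 -95 -40 0;0 0 -20.5 -118 -95 -40 0"

```text
clock: 22.7
eef_pos: [452.5, -196.3, 92.0]
tcp_rot: [-3.139, 0.0, 0.996]
contact_force: [0.2, 0.1, 0.6]
opening: 0.995
grasp_force: 0.0
```

Run:
```python
from h import *
p,d=r.grab_frame("scene");a=p[130:280,110:380];cv2.imwrite("pics/s5.png",cv2.resize(a,(800,444),interpolation=2)[:,:,::-1])
```

```text
(no output)
```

View pics/s5.png

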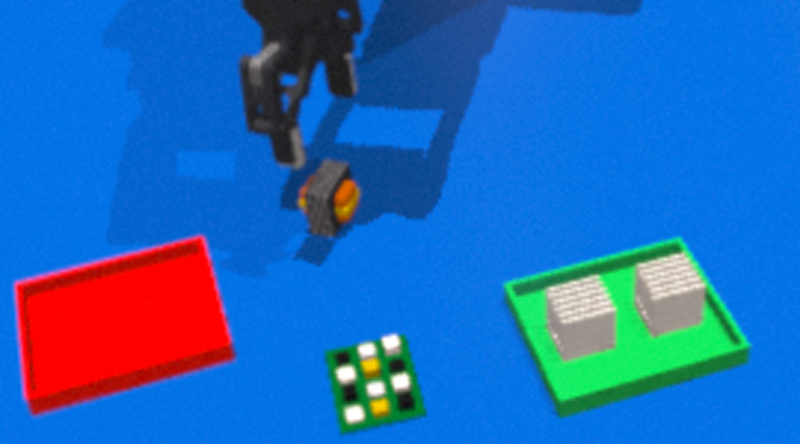

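The heatsinks stand in the green tray at (580,315) and (672,293). The jaws are aligned with the transformer core at (328,197). Descending to grip.

Emit:
step_arm:
  plan: "0 0 0 0 0 -40 0;0 0 0 0 0 -68 0;0 0 0 0 0 -71 0;0 0 0 0 0 -71 0;0 0 0 0 0 -71 220;0 0 0 0 0 -71 220;0 0 0 0 0 -71 220;0 0 0 0 0 -71 220"
  force: 60

```text
clock: 23.55
eef_pos: [453.9, -197.3, 23.7]
tcp_rot: [3.14, -0.0, 0.995]
contact_force: [-1.4, 0.5, 12.1]
opening: 0.508
grasp_force: 60.3
```

Emit:
step_arm:
  plan: "0 0 0 0 0 0 220;0 0 0 0 0 0 220;0 0 0 0 0 0 220;0 0 0 0 0 0 220"

```text
clock: 23.95
eef_pos: [454.0, -197.3, 23.7]
tcp_rot: [3.14, -0.0, 0.995]
contact_force: [-1.4, 1.2, 10.9]
opening: 0.508
grasp_force: 60.3
```

Emit:
step_arm:
  plan: "0 0 0 0 0 25 220;0 0 0 0 0 60 220;0 0 0 0 0 85 220;0 0 0 10 -20 90 220;0 0 0 26 -52 90 220;0 0 0 43 -86 90 220;0 0 0 60 -120 90 220;0 0 0 75 -150 90 220"

```text
clock: 24.75
eef_pos: [528.7, -348.7, 112.8]
tcp_rot: [3.141, 0.0, 0.995]
contact_force: [0.1, 0.3, -2.1]
opening: 0.503
grasp_force: 62.6
```

Emit:
step_arm:
  plan: "0 0 0 9 -19 0 220;0 0 0 9 -19 0 220;0 0 0 9 -19 -30 220;0 0 0 9 -19 -60 220;0 0 0 9 -19 -77 220;0 0 0 9 -19 -82 220;0 0 0 9 -19 -84 220;0 0 0 9 -19 -84 220"

```text
clock: 25.55
eef_pos: [537.7, -366.2, 29.2]
tcp_rot: [3.14, 0.0, 0.995]
contact_force: [0.2, -0.3, -1.5]
opening: 0.509
grasp_force: 62.5
```

Emit:
step_arm:
  plan: "0 0 0 0 0 -0.5 220;0 0 0 0 0 -1 220;0 0 0 0 0 -1.5 220;0 0 0 0 0 -2 220;0 0 0 0 0 -2 220;0 0 0 0 0 -2 220"

```text
clock: 26.15
eef_pos: [537.6, -366.3, 27.7]
tcp_rot: [3.14, 0.0, 0.995]
contact_force: [-1.9, 1.8, 8.6]
opening: 0.506
grasp_force: 63.8
```

Emit:
step_arm:
  plan: "0 0 0 0 0 0 88;0 0 0 0 0 0 88;0 0 0 0 0 0 88;0 0 0 0 0 30 88;0 0 0 0 0 70 88;0 0 0 0 0 110 88;0 0 0 -30 -30 140 88;0 0 0 -60 -60 160 88"

```text
clock: 26.95
eef_pos: [477.9, -426.4, 188.8]
tcp_rot: [3.139, 0.0, 0.998]
contact_force: [0.2, -0.8, -0.1]
opening: 0.655
grasp_force: 0.0
```

Emit:
step_arm:
  plan: "0 0 0 -40 -30 0 0;0 0 0 -80 -60 0 0;0 0 0 -120 -90 0 0;0 0 0 -120 -90 0 0"

```text
clock: 27.35
eef_pos: [352.6, -519.2, 186.4]
tcp_rot: [-3.141, 0.002, 0.991]
contact_force: [1.0, -0.1, -0.6]
opening: 1.003
grasp_force: 0.0
```

Run:
```python
from h import *
p,d=r.grab_frame("scene");a=p[130:290,90:510];cv2.imwrite("pics/s6.png",cv2.resize(a,(798,304),interpolation=2)[:,:,::-1])
for n in("scene","top"):
    p,d=r.grab_frame(n);P=cloud(n,d)
    for k,c in dict(tr=(537,-366),sA=(640,25),sB=(644,-43),cA=(544,405),cB=(552,341),flux=(638,194),board=(641,-193)).items():
        m=(np.hypot(P[:,:,0]-c[0],P[:,:,1]-c[1])<32);Q=P[m];h=np.percentile(Q[:,2],96);T=Q[Q[:,2]>h-6];print(n,k,h.round(1),T.mean(0).round(1))
```

```text
scene tr 47.6 [ 539.4 -366.4   46.2]
scene sA 46.2 [640.6  24.7  44.1]
scene sB 46.3 [644.9 -44.1  44.1]
scene cA 52.6 [546.6 402.5  51.1]
scene cB 54.4 [554.3 338.   52.8]
scene flux 80.3 [639.1 192.3  80. ]
scene board 11.1 [ 641.  -194.9    8.2]
top tr 49.8 [ 537.7 -365.9   47.5]
top sA 46.6 [640.7  24.6  44.2]
top sB 46.9 [644.9 -43.4  44.7]
top cA 54.7 [543.8 405.5  52.5]
top cB 55.7 [553.1 341.   53.2]
top flux 81.4 [638.5 194.   80.8]
top board 12.5 [ 641.  -195.     9.8]
```

View pics/s6.png

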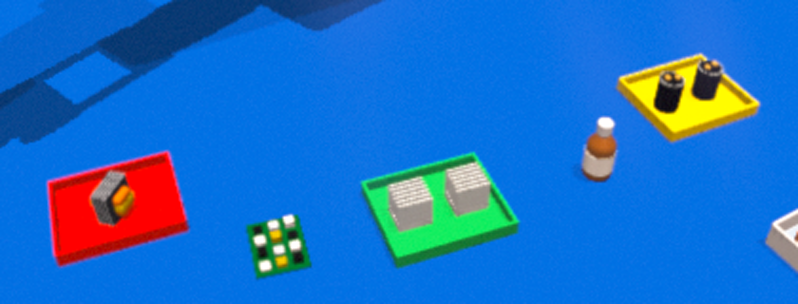

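All five stand upright in their trays: the transformer at (112,200), sinks at (410,203) and (467,188), and caps at (670,92) and (707,80). The measured heights match each part standing on a tray floor. The flux bottle (600,150) and board (278,245) haven't moved.

```bash
python3 -c "
from rig import r
print(r.sign_off())"
```

```text
the job is handed in; nothing more can be done
None
```

The job is handed in at about 27 s of the 115 s allowed: both capacitors are in the yellow tray, both heatsinks in the green and the transformer in the red, all upright on the tray floors, with the flux bottle and circuit board left where they were.

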